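Stand the slumped binder back up and close the row

TASK

One of the three small binders in the desk rack has slumped over against the sliding bookend. Push it back upright by its top with the fingertips so that it stands in line next to the other two, leaving the bookend where it is until the binder is up; then push the bookend in by its raised lip until the row is closed up without gaps. Only push, lift nothing, and leave the other things on the counter alone.

Things in the scene. Friction and masses are not known exactly. Their poses are not given: they have to be found in the camera images.
- rack: dark steel desk rack, fixed to the counter: a base plate 170 (x) x 400 (y) x 6 mm whose top lies at z = 6 mm, with a fixed upright end plate whose inner face is at y = -150 mm (to 156 mm high). Origin: underside centre of the base plate. Its y axis runs along the row from the fixed end (-y) towards the sliding bookend (+y); its x axis runs along the depth of the binders.
- bookend (a joint): slide of the aluminium bookend along the rack, in m; 0 is furthest out, with its inner face at rack y = +60 mm, and it grows as the bookend moves in towards the fixed end (rack -y), travel 100 mm. At 0.084 the row of three binders is closed up with no gap at all. It stays where it is left; about 3 N slide it, 5 N when it also moves a binder, and it stops hard when the row is closed. Starts between 0 and 0.02.
- bookend_face (a point): middle of the top edge of the bookend's inner face. The bookend: upright plate 120 (rack x) x 4 (y) x 104 mm high, standing on the base, with a thin foot that runs 115 mm outward (+y) from it and ends in the raised lip.
- bookend_lip (a point): middle of the top edge of the outer (+y) face of the bookend's raised lip, 121 mm outward of its inner face and 46 mm above the counter; the lip is upright, 100 mm wide along rack x, 6 mm thick and 40 mm high. The foot between lip and plate is flat and low; the leaning binder's top reaches out over the foot, above the plate.
- binder_c: the slumped binder: red, 160 (x, depth) x 42 (y, thickness) x 190 mm (z, height), about 0.4 kg, rigid. Origin: centre of its underside; z runs up along its height. It leans some 20 to 36 degrees towards rack +y, its outer bottom edge (local y = +21 mm, z = 0) on the base plate and its outer cover on the bookend's top edge. That bottom edge stays put by friction while it is pushed upright at its top; within about 12 degrees of upright it drops onto its foot by itself.
- binder_c_edge (a point): middle of the slumped binder's outer top edge (local x = 0, y = +21 mm, z = 190 mm): while it leans, its outermost point towards rack +y, to be pushed towards rack -y.
- binder_a: red binder of the same size, standing upright against the fixed end. Origin: centre of its underside.
- binder_b: red binder of the same size, standing upright beside binder_a, between it and the slumped one. Origin: centre of its underside.
- mug: white mug, 76 mm wide, 85 mm high, with a handle; bystander. Origin: centre of its underside.
- glue_stick: upright glue stick, 28 mm diameter, 96 mm high; bystander. Origin: centre of its underside.
- stapler: black stapler, 130 x 36 x 50 mm; bystander. Origin: centre of its underside.
- mouse: grey computer mouse, 105 x 60 x 34 mm; bystander. Origin: centre of its underside.
- tape_dispenser: black tape dispenser, 140 x 50 x 75 mm; bystander. Origin: centre of its underside.
- envelopes: stack of envelopes, 110 x 220 x 30 mm; bystander. Origin: centre of its underside.
Things that resemble listed ones, but are neither listed nor needed, are in the scene too. Leave any purple look-alike of the binder_c alone.

How it is judged:
By the outcome, as a careful person would: the job done as asked, in the order asked, and still so for the second after the job is handed in, with the robot touching nothing.
It also fails if it takes over 48 s, if anything falls off the work surface, if the arm or the gripper's body presses on something with over 40 N, if the wrist force passes 120 N, or if a joint passes its speed limit or range.

ROBOT

A 6-joint arm with a two-finger parallel gripper is mounted at the origin on the work surface. World frame = base frame: x ahead of the robot, y to its left, z up, the work surface at z = 0. Lengths are in m, angles in rad, forces in N, time in s.
With the tool pointing down it reaches from about 0.275 to 0.75 m from the base axis. Payload 10.2 kg.
Tool frame: the origin (TCP) lies at the very end of the fingers, on their centre line; the grasp point (between the pads) lies 19 mm behind it; x points along the fingers, y is the direction in which the jaws open and shut, and the axes are right-handed (so a half turn about x gives the same grasp; the last joint's range is limited). The gripper opens to 88 mm and grips with 3 to 60 N. Pads are 18 mm wide; open, the fingers measure 123 mm over their backs; the gripper's body (75 mm by 187 mm) begins 45 mm behind the grasp point.
Start: joints at [-1.454, 0.313, 1.498, -0, 1.331, -0.223], TCP at [0.175, -0.495, 0.239] pointing down, gripper open.
Joint ranges: [-2.94, 2.94], [-0.97, 2.17], [0.19, 2.56], [-1.23, 4.37], [0.02, 3.11], [-2.88, 2.88]. Speed limits (rad/s): [2.39, 2.39, 3.01, 3.14, 3.14, 3.14].

INTERFACE

Orientations are given as a unit quaternion [x, y, z, w].
In Python, from workcell import observe, snapshot, finish_job gives the robot as it stands. The module is installed in compiled form; this text tells all that it offers.
- The arm moves only by the tool servo_tool, never from a script. Its argument "rows" is a list that holds one entry, the list of rows, each a list of 7 numbers: the shift along the tool's x, y, z in m, then the turn, a rotation vector about the tool's x, y, z in rad, then the finger opening in m, from 0 to 0.0881. In form: [[[tx, ty, tz, ax, ay, az, fingers], ...]]. A call has 1 to 5 rows; each row is the pose to reach, as a shift and turn from the pose commanded when the call began, along the tool's axes at that moment; what a row does not reach only later rows make up. A row lasts 1/12 s, in which the tool goes at most 41.7 mm and 7.16 degrees, less where a joint would pass 70% of its speed; a pose out of reach is approached as far as the arm can. A call with a gripper value outside its range is refused whole. The fingers move at their own pace and stop on an object; "force" is the grip in N (left out, the last holds). Time passes only in rows, so rows that repeat a pose let the fingers close. It gives the time, the measured TCP pose, the force and the opening at its end, in the units of the state.
- observe(): the state, without advancing time (a new reading comes with each control period).
- snapshot(name): name is "scene" or "top" or "wrist"; returns a dict with "image" (400x640x3 uint8, red, green, blue), "range_z" (400x640 float32, m along the optical axis (not along the pixel's ray), 0 where there is no reading), "camera_matrix" (3x3 intrinsics, pixels), "pose" (4x4, takes a point from camera to world coordinates); the wrist camera has in their place "mount" (4x4, takes a point from camera to tool coordinates, whose origin is the TCP and whose axes are the tool frame's). Camera axes: x right, y up, looking along -z (the intrinsics and any distortion apply to the point x, -y, -z); pixel columns grow to the right and rows downward; lengths in m; the calibration is good to about 2 mm. A picture is of the moment at which its call begins: read the wrist's pose just before it.
- finish_job(): hands the job in, once; it reports no verdict.
The state is a dict: "time": time; "joints": joint angles; "qvel": joint speeds; "joint_efforts": joint torques, N m; "ee_pos": TCP position; "tcp_rot": TCP orientation; "force": force on the tool from outside, world axes, zero at the start; "torque": the same for the moment, N m; "finger_gap": opening from 0.0 (shut) to 1.0 (fully open).
Only numpy, scipy, OpenCV 4.12 (cv2) and the standard library are available. Lean on these libraries where they do the work, as an engineer would, in place of code of your own. Each camera call takes 0.05 s, during which the arm holds its last target.

## Working session

There is one attempt and no reset: what is moved stays moved. The work goes in short steps, Python scripts to look and compute and a tool call to move; the robot and the scene stay as the last step left them, time stands still between calls to the robot, and variables do not carry over. Pictures are saved under pics/ and viewed, and the job is handed in when it is done.

Besides the shell and the picture viewer there is one more tool, called after ">>>" by a JSON object that holds its "name" and its "arguments", one argument or row to a line. servo_tool: Moves the arm, as the interface text tells. Its arguments: {"type":"object","properties":{"rows":{"type":"array"},"force":{"type":"number"}},"required":["rows"]}

```bash
mkdir -p pics; python3 - <<'E'
from workcell import observe, snapshot
import cv2,numpy as np
s=observe();print(s)
for n in("scene","top"):
    d=snapshot(n);cv2.imwrite(f"pics/{n}0.png",d["image"][:,:,::-1]);np.savez(f"{n}0.npz",**d);print(n,d["pose"].round(3).tolist(),d["camera_matrix"].round(1).tolist(),[k for k in d])
E
```

```text
{'time': 0.0, 'joints': array([-1.45441133e+00,  3.13447038e-01,  1.49842951e+00, -1.71288423e-05,
        1.33097218e+00, -2.23409325e-01]), 'qvel': array([ 1.21963302e-03, -1.79978913e-03,  1.32567656e-03,  7.26824986e-05,
        1.54876627e-03, -2.21287195e-04]), 'joint_efforts': array([ 8.10704441e-04, -4.02208328e+01, -2.52265227e+01,  6.94337022e-02,
        3.53648665e-02, -1.07931594e-04]), 'ee_pos': array([ 0.17493038, -0.49474578,  0.23816543]), 'tcp_rot': array([ 0.69694347,  0.12000348, -0.69690771,  0.11911595]), 'force': array([-0.56904437, -0.47827841,  0.09757748]), 'torque': array([-0.02689719,  0.02393036, -0.03895825]), 'finger_gap': 0.9972359993737668}
scene [[-0.921, 0.352, -0.169, 0.299], [-0.39, -0.836, 0.385, 0.491], [-0.006, 0.421, 0.907, 1.401], [0.0, 0.0, 0.0, 1.0]] [[454.2, 0.0, 319.2], [0.0, 454.2, 200.8], [0.0, 0.0, 1.0]] ['image', 'range_z', 'camera_matrix', 'pose']
top [[0.022, 0.994, -0.105, 0.418], [-1.0, 0.023, 0.009, -0.047], [0.011, 0.105, 0.994, 1.361], [0.0, 0.0, 0.0, 1.0]] [[435.9, 0.0, 323.4], [0.0, 435.9, 201.6], [0.0, 0.0, 1.0]] ['image', 'range_z', 'camera_matrix', 'pose']
```

View pics/scene0.png

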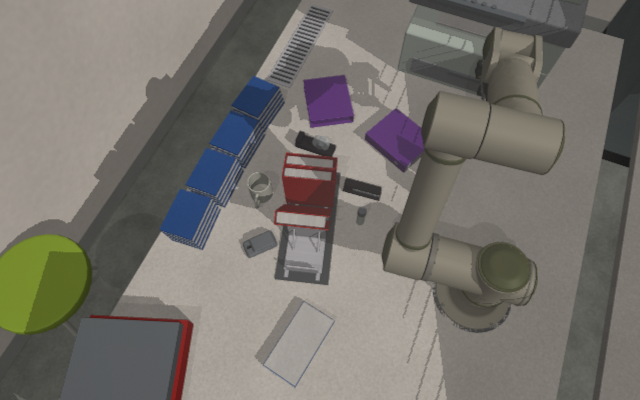

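View pics/top0.png

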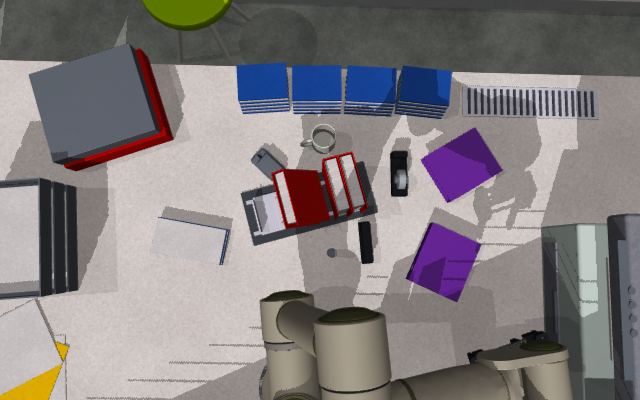

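The top view shows the rack around (310,197), with the upright binders at (345,183). The slumped red binder is at (300,197) and the bookend foot and lip at (262,212). World −y is to the right.

```bash
cat >h.py <<'E'
import numpy as np,cv2
def cloud(d):
    K=d["camera_matrix"];z=d["range_z"];v,u=np.mgrid[:400,:640]
    x=(u-K[0,2])/K[0,0]*z;y=(v-K[1,2])/K[1,1]*z
    p=np.stack([x,-y,-z],-1);P=d["pose"]
    w=p@P[:3,:3].T+P[:3,3];w[z==0]=np.nan
    return w
E
python3 - <<'E'
import numpy as np,cv2
from h import *
d=np.load("top0.npz");im=d["image"][:,:,::-1]
c=im[110:270,220:420];cv2.imwrite("pics/topcrop.png",cv2.resize(c,(800,640)[:2],interpolation=cv2.INTER_CUBIC)[:600])
w=cloud(d)
np.set_printoptions(precision=3,suppress=True,linewidth=150)
for u,v in [(246,206),(253,243),(375,214),(355,200),(340,165),(352,165),(345,210),(277,175),(282,226),(300,172),(312,175),(328,218),(258,205),(266,230),(250,215),(255,225),(331,253),(365,243),(398,175),(323,138),(266,160)]: print(u,v,w[v,u],im[v,u])
d=np.load("scene0.npz");im=d["image"][:,:,::-1]
c=im[130:300,230:410];cv2.imwrite("pics/scenecrop.png",cv2.resize(c,(635,600),interpolation=cv2.INTER_CUBIC))
E
```

```text
246 206 [0.542 0.182 0.006] [69 64 60]
253 243 [0.428 0.157 0.   ] [118 116 118]
375 214 [ 0.527 -0.221 -0.   ] [186 189 197]
355 200 [ 0.549 -0.143  0.178] [137 138 141]
340 165 [ 0.643 -0.1    0.189] [ 9 12 96]
352 165 [ 0.645 -0.133  0.185] [200 200 206]
345 210 [ 0.526 -0.12   0.122] [62 61 64]
277 175 [0.615 0.073 0.167] [196 195 202]
282 226 [0.482 0.068 0.008] [203 191 195]
300 172 [0.634 0.012 0.117] [ 3  4 91]
312 175 [ 0.635 -0.022  0.065] [ 1  3 91]
328 218 [ 0.509 -0.074  0.029] [ 2  4 91]
258 205 [0.546 0.145 0.006] [131 121 125]
266 230 [0.469 0.117 0.006] [188 176 179]
250 215 [0.514 0.169 0.001] [69 64 59]
255 225 [0.484 0.153 0.001] [70 65 60]
331 253 [ 0.403 -0.083  0.091] [81 73 70]
365 243 [ 0.435 -0.186  0.046] [24 21 21]
398 175 [ 0.643 -0.283  0.054] [80 77 74]
323 138 [ 0.765 -0.053  0.001] [116 124 125]
266 160 [0.683 0.122 0.035] [109  98  93]
```

View pics/topcrop.png

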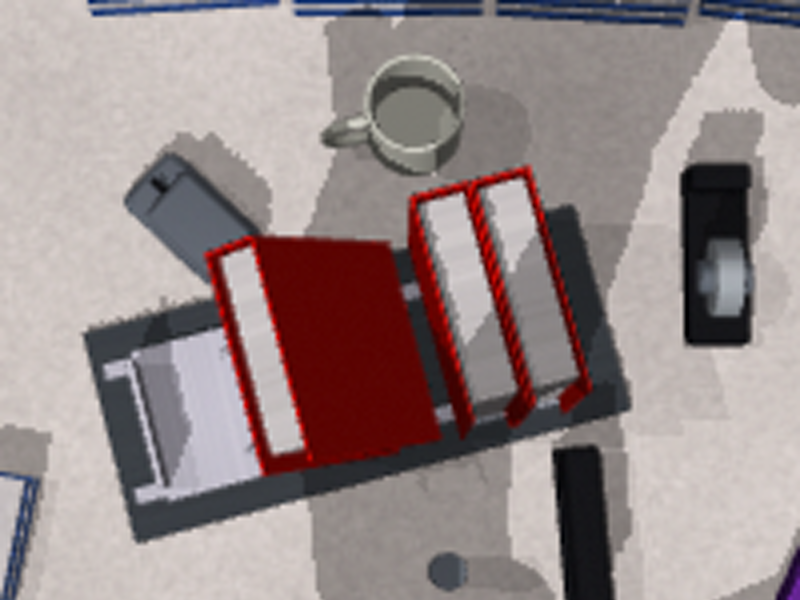

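View pics/scenecrop.png

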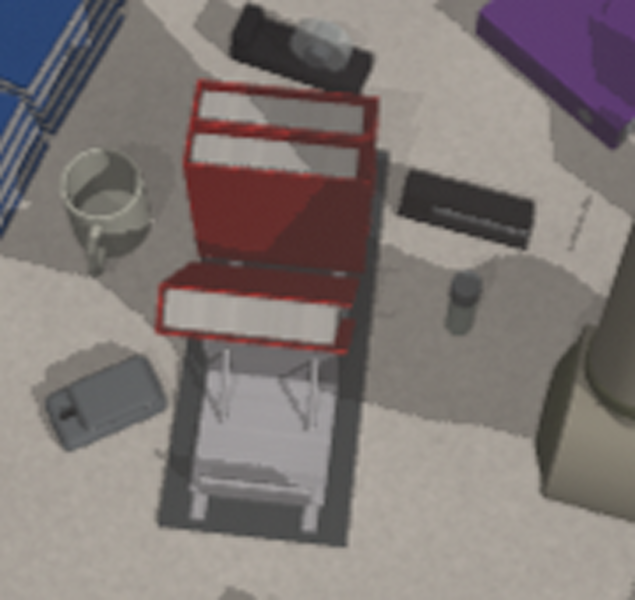

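```bash
cat >>h.py <<'E'
def ray(d,u,v,z):
    K=d["camera_matrix"];P=d["pose"]
    r=P[:3,:3]@np.array([(u-K[0,2])/K[0,0],-(v-K[1,2])/K[1,1],-1.]);o=P[:3,3]
    return o+r*(z-o[2])/r[2]
E
python3 - <<'E'
import numpy as np
from h import *
np.set_printoptions(precision=4,suppress=True,linewidth=150)
d=np.load("top0.npz");s=np.load("scene0.npz")
f=lambda x,y:(220+x/4-.4,110+y/4-.4)
# corners: local (+x,+y)? 
c=np.array([ray(d,*f(*p),.006) for p in[(84,332),(137,543),(630,408),(575,205)]]);print(c)
g=lambda x,y:(230+x*180/635-.4,130+y*170/600-.4)
c2=np.array([ray(s,*g(*p),.006) for p in[(158,525),(347,546)]]);print("scene",c2)
TL,BL,BR,TR=c
print([np.linalg.norm(a-b) for a,b in((TL,BL),(BL,BR),(BR,TR),(TR,TL))])
yv=((TL+BL)-(TR+BR));yv/=np.linalg.norm(yv);print("yaxis",yv,"x axis would be",[yv[1],-yv[0]])
ctr=c.mean(0);print("ctr",ctr)
ex=np.array([yv[1],-yv[0],0]);ey=yv
w=cloud(d);ws=cloud(s)
for name,D,W in(("top",d,w),("scene",s,ws)):
    L=np.stack([(W-ctr)@ex,(W-ctr)@ey,W[...,2]],-1)
    m=(abs(L[...,0])<.11)&(L[...,1]>-.22)&(L[...,1]<.22)&(L[...,2]>.02)
    im=D["image"].astype(int)
    print(name,m.sum())
    # central profile
    mm=m&(abs(L[...,0])<.03)
    o=np.argsort(L[...,1][mm]);Q=np.c_[L[mm],im[mm]][o];print(Q[::max(1,len(Q)//60)])
E
```

```text
[[ 0.5835  0.2008  0.006 ]
 [ 0.4204  0.1531  0.006 ]
 [ 0.5337 -0.2269  0.006 ]
 [ 0.6935 -0.1819  0.006 ]]
scene [[0.5833 0.2002 0.006 ]
 [0.4212 0.1523 0.006 ]]
[np.float64(0.1698536419716982), np.float64(0.3964558491501013), np.float64(0.1660496315131477), np.float64(0.3981943675708469)]
yaxis [-0.281   0.9597  0.    ] x axis would be [np.float64(0.9597010001343463), np.float64(0.28102311353540876)]
ctr [ 0.5578 -0.0137  0.006 ]
top 4757
[[  0.0025  -0.1549   0.1499  39.      24.      26.    ]
 [ -0.0033  -0.146    0.1653  88.      52.      52.    ]
 [  0.003   -0.143    0.1853  93.      57.      57.    ]
 [ -0.01    -0.1396   0.1827 139.     134.     134.    ]
 [  0.0278  -0.1357   0.1855 145.     139.     140.    ]
 [ -0.0073  -0.1322   0.1783 138.     133.     135.    ]
 [  0.0126  -0.1287   0.1853 139.     134.     135.    ]
 [ -0.0207  -0.1251   0.1854 139.     134.     136.    ]
 [ -0.0137  -0.1216   0.1828 135.     129.     130.    ]
 [  0.0241  -0.1177   0.1847 208.     202.     203.    ]
 [  0.0107  -0.114    0.1855 125.     120.     120.    ]
 [ -0.0033  -0.1097   0.191
[... 5669 characters left out ...]
.     162.    ]
 [ -0.0042   0.0499   0.0537 109.     107.     107.    ]
 [ -0.0199   0.0509   0.0341  91.      88.      89.    ]
 [  0.0129   0.0538   0.1654 165.     160.     154.    ]
 [  0.0091   0.0574   0.1752 164.     160.     154.    ]
 [ -0.0207   0.0601   0.1746 165.     159.     155.    ]
 [ -0.0238   0.0637   0.161  162.     157.     151.    ]
 [  0.0083   0.0662   0.1659 165.     160.     154.    ]
 [ -0.0275   0.0691   0.1674 163.     158.     152.    ]
 [ -0.0256   0.077    0.1708  93.      52.      50.    ]
 [  0.013    0.1613   0.0449 144.     141.     141.    ]
 [  0.0062   0.1647   0.048  159.     155.     155.    ]
 [  0.004    0.1661   0.0212 111.     109.     109.    ]]
```

The rack is centred near (0.558, −0.014) and yawed about 16°. In rack coordinates, binder_c leans about 30° with its outer top edge at y≈+0.084, z≈0.168. The lip's outer face is at y≈0.166, so the bookend joint is about 0.015. I'll plan moves in the rack frame.

```bash
cat >>h.py <<'E'
from scipy.spatial.transform import Rotation as R
C=np.array([.5578,-.0137,0]);EX=np.array([.9597,.2810,0]);EY=np.array([-.2810,.9597,0])
def W(x,y,z): return C+EX*x+EY*y+np.array([0,0,z])
def Lc(p): return np.array([(p-C)@EX,(p-C)@EY,p[2]])
def goal(sign):
    return R.from_matrix(np.c_[[0,0,-1],sign*EX,np.cross([0,0,-1],sign*EX)])
def state():
    from workcell import observe
    s=observe();r=R.from_quat(s["tcp_rot"]);p=s["ee_pos"]
    print("t",round(s["time"],2),"world",p.round(4),"rack",Lc(p).round(4),"F",s["force"].round(1),"q",s["joints"].round(3),"gap",round(s["finger_gap"],2))
    return s,p,r
def to(x,y,z,sign,p,r):
    t=r.inv().apply(W(x,y,z)-p);a=(r.inv()*goal(sign)).as_rotvec()
    print("to",(x,y,z),"shift",t.round(4),"rotvec",a.round(4))
E
python3 - <<'E'
import sys;from h import *
s,p,r=state();print(r.as_matrix().round(3))
for sg in(1,-1):to(0,.14,.30,sg,p,r)
E
```

```text
t 0.1 world [ 0.1749 -0.4948  0.2383] rack [-0.5026 -0.3541  0.2383] F [0.3 0.6 0. ] q [-1.454  0.313  1.498 -0.     1.331 -0.223] gap 1.0
[[-0.     0.333 -0.943]
 [ 0.001 -0.943 -0.333]
 [-1.    -0.001 -0.   ]]
to (0, 0.14, 0.3) shift [-0.0611 -0.4658 -0.529 ] rotvec [-1.5158e+00 -1.0000e-03  7.0000e-04]
to (0, 0.14, 0.3) shift [-0.0611 -0.4658 -0.529 ] rotvec [1.6258e+00 7.0000e-04 1.0000e-03]
```

>>> {"name": "servo_tool", "arguments": {
  "rows": [
    [[-0.035,0,0,0,0,0,0.06],[-0.061,-0.015,-0.017,-0.06,0,0,0.06],[-0.061,-0.041,-0.047,-0.15,0,0,0.06],[-0.061,-0.067,-0.077,-0.25,0,0,0.06],[-0.061,-0.093,-0.106,-0.35,0,0,0.06]]
  ]
}}

```text
time: 0.52
ee_pos: [0.2443, -0.3704, 0.2996]
tcp_rot: [0.665, 0.24, -0.665, 0.24]
force: [1.4, -0.7, -0.0]
finger_gap: 0.686
```

```bash
python3 -c "
from h import *
s,p,r=state();to(0,.14,.30,1,p,r)"
```

```text
t 0.52 world [ 0.2443 -0.3704  0.2996] rack [-0.4011 -0.2542  0.2996] F [ 1.4 -0.7 -0. ] q [-1.253  0.09   1.613  0.     1.439 -0.376] gap 0.69
to (0, 0.14, 0.3) shift [-3.000e-04 -2.022e-01 -5.248e-01] rotvec [-1.1618e+00 -3.0000e-04 -0.0000e+00]
```

>>> {"name": "servo_tool", "arguments": {
  "rows": [
    [[0,-0.0145,-0.037,-0.085,0,0,0.06],[0,-0.029,-0.075,-0.17,0,0,0.06],[0,-0.043,-0.112,-0.26,0,0,0.06],[0,-0.058,-0.149,-0.34,0,0,0.06],[0,-0.072,-0.186,-0.43,0,0,0.06]]
  ]
}}

```text
time: 0.93
ee_pos: [0.3419, -0.1961, 0.2997]
tcp_rot: [0.598, 0.377, -0.598, 0.377]
force: [0.8, -0.2, 0.5]
finger_gap: 0.676
```

```bash
python3 -c "
from h import *
s,p,r=state();to(0,.14,.30,1,p,r)"
```

```text
t 0.93 world [ 0.3419 -0.1961  0.2997] rack [-0.2585 -0.1144  0.2997] F [ 0.8 -0.2  0.5] q [-0.82  -0.027  1.734  0.     1.435 -0.373] gap 0.68
to (0, 0.14, 0.3) shift [-3.00e-04  2.22e-02 -3.62e-01] rotvec [-7.323e-01 -1.000e-04  0.000e+00]
```

>>> {"name": "servo_tool", "arguments": {
  "rows": [
    [[0,0.002,-0.037,-0.085,0,0,0.06],[0,0.005,-0.075,-0.17,0,0,0.06],[0,0.007,-0.112,-0.26,0,0,0.06],[0,0.009,-0.149,-0.34,0,0,0.06],[0,0.011,-0.186,-0.43,0,0,0.06]]
  ]
}}

```text
time: 1.35
ee_pos: [0.4329, -0.0335, 0.2996]
tcp_rot: [-0.504, -0.496, 0.504, -0.496]
force: [0.4, -0.6, -0.6]
finger_gap: 0.68
```

```bash
python3 -c "
from h import *
s,p,r=state();to(0,.14,.30,1,p,r)"
```

```text
t 1.35 world [ 0.4329 -0.0335  0.2996] rack [-0.1254  0.0161  0.2996] F [ 0.4 -0.6 -0.6] q [-0.348  0.068  1.637 -0.     1.437 -0.331] gap 0.68
to (0, 0.14, 0.3) shift [-0.0004  0.0829 -0.1556] rotvec [-3.017e-01 -0.000e+00  1.000e-04]
```

>>> {"name": "servo_tool", "arguments": {
  "rows": [
    [[0,0.017,-0.031,-0.06,0,0,0.06],[0,0.033,-0.062,-0.12,0,0,0.06],[0,0.05,-0.093,-0.18,0,0,0.06],[0,0.066,-0.125,-0.24,0,0,0.06],[0,0.083,-0.155,-0.302,0,0,0.06]]
  ]
}}

```text
time: 1.77
ee_pos: [0.5191, 0.1198, 0.2994]
tcp_rot: [0.424, 0.566, -0.424, 0.566]
force: [-0.0, -0.4, 0.6]
finger_gap: 0.683
```

```bash
python3 -c "
from h import *
from workcell import snapshot
s,p,r=state();to(0,.12,.155,1,p,r)
d=snapshot('top');cv2.imwrite('pics/top1.png',d['image'][:,:,::-1])
d=snapshot('wrist');cv2.imwrite('pics/wr1.png',d['image'][:,:,::-1]);print(d['mount'].round(3))
"
```

```text
t 1.77 world [0.5191 0.1198 0.2994] rack [0.0004 0.139  0.2994] F [-0.  -0.4  0.6] q [ 0.007  0.295  1.364  0.     1.483 -0.278] gap 0.68
to (0, 0.12, 0.155) shift [ 0.1444 -0.0003  0.019 ] rotvec [-0.0004 -0.0002  0.0005]
[[-0.     0.289 -0.957 -0.146]
 [ 1.    -0.    -0.     0.   ]
 [-0.    -0.957 -0.289 -0.074]
 [ 0.     0.     0.     1.   ]]
```

View pics/top1.png

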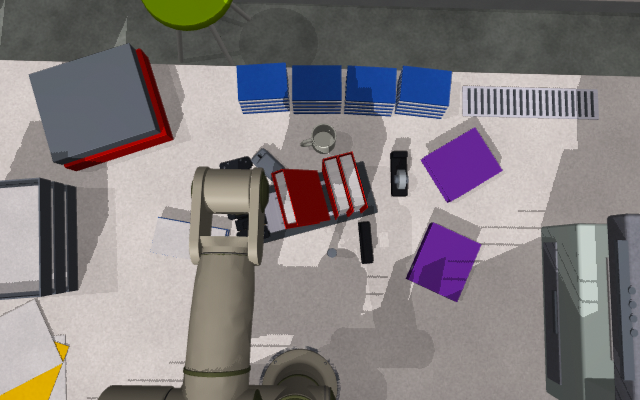

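View pics/wr1.png

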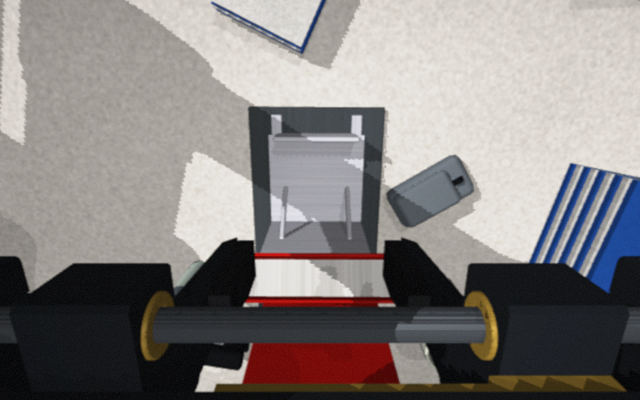

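The wrist view shows the bookend foot at (315,190) and the binder's top edge at (320,256), both centred between the fingers. I'll lower beside the top edge next.

>>> {"name": "servo_tool", "arguments": {
  "rows": [
    [[0.036,0,0.004,0,0,0,0.06],[0.072,0,0.008,0,0,0,0.06],[0.108,0,0.012,0,0,0,0.06],[0.135,0,0.016,0,0,0,0.06],[0.144,0,0.019,0,0,0,0.06]]
  ]
}}

```text
time: 2.28
ee_pos: [0.522, 0.0987, 0.1518]
tcp_rot: [0.424, 0.567, -0.427, 0.563]
force: [-0.5, -0.2, -0.7]
finger_gap: 0.68
```

>>> {"name": "servo_tool", "arguments": {
  "rows": [
    [[0,0,0.008,0,0,0,0.06],[0,0,0.016,0,0,0,0.06],[0,0,0.022,0,0,0,0.06],[0,0,0.027,0,0,0,0.06],[0,0,0.032,0,0,0,0.06]]
  ]
}}

```text
time: 2.7
ee_pos: [0.5336, 0.0682, 0.1571]
tcp_rot: [0.426, 0.564, -0.425, 0.566]
force: [-1.0, 2.0, 1.2]
finger_gap: 0.679
```

```bash
python3 -c "
from h import *
s,p,r=state();to(0,-.002,.155,1,p,r)
"
```

```text
t 2.7 world [0.5336 0.0682 0.1571] rack [-0.0002  0.0854  0.1571] F [-1.   2.   1.2] q [-0.091  0.417  1.574  0.     1.148 -0.372] gap 0.68
to (0, -0.002, 0.155) shift [0.0021 0.0006 0.0874] rotvec [-0.0042  0.0006 -0.0023]
```

Light contact of about 2 N. I'll keep pushing steadily.

>>> {"name": "servo_tool", "arguments": {
  "rows": [
    [[0,0,0.006,0,0,0,0.06],[0,0,0.012,0,0,0,0.06],[0,0,0.018,0,0,0,0.06],[0,0,0.024,0,0,0,0.06],[0,0,0.03,0,0,0,0.06]]
  ]
}}

```text
time: 3.12
ee_pos: [0.5414, 0.0393, 0.1557]
tcp_rot: [0.425, 0.565, -0.425, 0.565]
force: [-0.5, 0.7, 0.6]
finger_gap: 0.68
```

```bash
python3 -c "
from h import *
from workcell import snapshot
s,p,r=state();to(0,-.002,.155,1,p,r)
d=snapshot('scene');cv2.imwrite('pics/sc2.png',cv2.resize(d['image'][100:320,200:440,::-1],(640,586)))
"
```

```text
t 3.12 world [0.5414 0.0393 0.1557] rack [-0.0009  0.0555  0.1557] F [-0.5  0.7  0.6] q [-0.143  0.429  1.559 -0.     1.153 -0.424] gap 0.68
to (0, -0.002, 0.155) shift [0.0007 0.0011 0.0574] rotvec [-0.0039  0.0001  0.0001]
```

View pics/sc2.png

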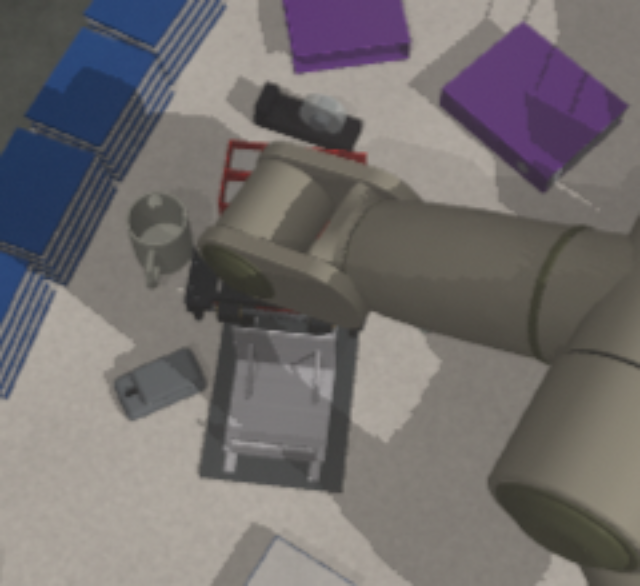

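The view is mostly hidden by the arm, but the bookend foot and lip at (275,420) are clear and still in place. Continuing.

>>> {"name": "servo_tool", "arguments": {
  "rows": [
    [[0,0,0.006,0,0,0,0.06],[0,0,0.012,0,0,0,0.06],[0,0,0.017,0,0,0,0.06],[0,0,0.022,0,0,0,0.06],[0,0,0.027,0,0,0,0.06]]
  ]
}}

```text
time: 3.58
ee_pos: [0.5488, 0.0135, 0.1557]
tcp_rot: [0.425, 0.565, -0.425, 0.565]
force: [-0.2, -0.2, 0.6]
finger_gap: 0.681
```

>>> {"name": "servo_tool", "arguments": {
  "rows": [
    [[0,0,0.004,0,0,0,0.06],[0,0,0.008,0,0,0,0.06],[0,0,0.012,0,0,0,0.06],[0,0,0.016,0,0,0,0.06],[0,0,0.02,0,0,0,0.06]]
  ]
}}

```text
time: 4.0
ee_pos: [0.5544, -0.0056, 0.1557]
tcp_rot: [0.425, 0.565, -0.425, 0.565]
force: [-0.1, -0.2, 0.6]
finger_gap: 0.685
```

>>> {"name": "servo_tool", "arguments": {
  "rows": [
    [[0,0,0.002,0,0,0,0.06],[0,0,0.004,0,0,0,0.06],[0,0,0.006,0,0,0,0.06],[0,0,0.008,0,0,0,0.06],[0,0,0.008,0,0,0,0.06]]
  ]
}}

```text
time: 4.42
ee_pos: [0.5566, -0.0132, 0.1557]
tcp_rot: [0.425, 0.565, -0.425, 0.565]
force: [-0.4, 0.3, -0.5]
finger_gap: 0.684
```

```bash
python3 -c "
from h import *
from workcell import snapshot
s,p,r=state()
d=snapshot('top');cv2.imwrite('pics/top3.png',cv2.resize(d['image'][110:270,220:420,::-1],(750,600)))
d=snapshot('wrist');cv2.imwrite('pics/wr3.png',d['image'][:,:,::-1])
"
```

```text
t 4.42 world [ 0.5566 -0.0132  0.1557] rack [-0.001   0.0008  0.1557] F [-0.4  0.3 -0.5] q [-0.234  0.458  1.515 -0.     1.169 -0.515] gap 0.68
```

View pics/top3.png

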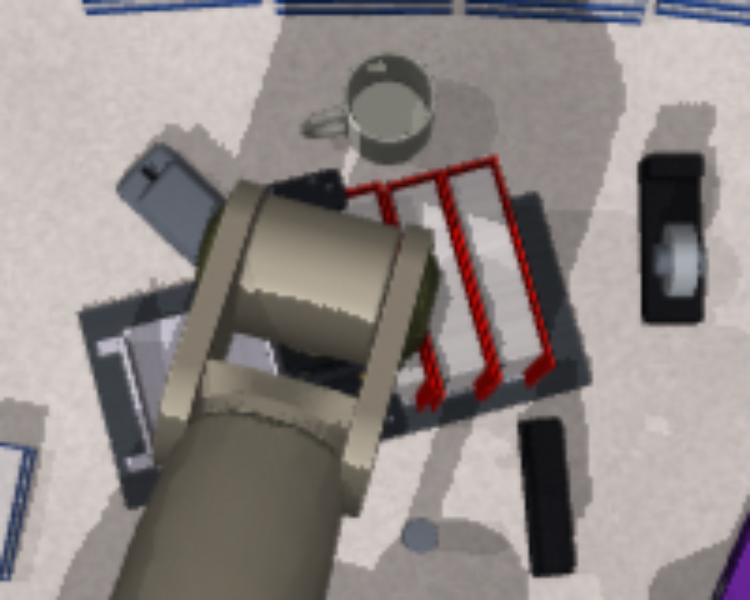

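View pics/wr3.png

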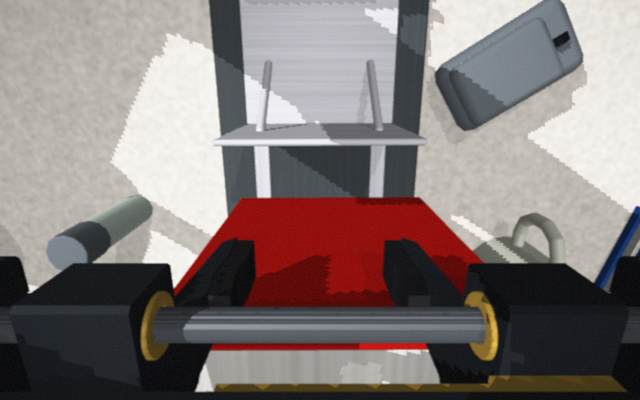

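The wrist view shows the outer cover vertical, from (340,200) down to the top edge at (320,348). The plate at (320,135) is standing clear. I'll retreat and verify.

>>> {"name": "servo_tool", "arguments": {
  "rows": [
    [[0,0,-0.02,0,0,0,0.06],[0,0,-0.055,0,0,0,0.05],[0,0,-0.095,0,0,0,0.04],[0,0,-0.135,0,0,0,0.04],[0,0,-0.17,0,0,0,0.04]]
  ]
}}

```text
time: 4.93
ee_pos: [0.5083, 0.1525, 0.1558]
tcp_rot: [0.425, 0.565, -0.425, 0.565]
force: [0.3, -0.0, 0.2]
finger_gap: 0.456
```

>>> {"name": "servo_tool", "arguments": {
  "rows": [
    [[0,0,-0.015,0,0,0,0.04],[0,0,-0.03,0,0,0,0.04],[0,0,-0.04,0,0,0,0.04],[0,0,-0.04,0,0,0,0.04]]
  ]
}}

```text
time: 5.27
ee_pos: [0.4977, 0.1902, 0.1558]
tcp_rot: [0.425, 0.566, -0.424, 0.565]
force: [0.9, 0.1, 0.5]
finger_gap: 0.456
```

```bash
cat >prof.py <<'E'
from h import *
from workcell import snapshot
import sys
np.set_printoptions(precision=4,suppress=True,linewidth=150)
s,p,r=state();to(0,.2,.026,1,p,r)
for n in('top','scene'):
    d=snapshot(n);w=cloud(d)-C;L=np.stack([w@EX,w@EY,w[...,2]],-1)
    cv2.imwrite(f'pics/{n}{sys.argv[1]}.png',cv2.resize(d['image'][110:270,220:420,::-1] if n=='top' else d['image'][130:300,220:420,::-1],(750,600)))
    im=d['image'].astype(int)
    for lo,hi in((.02,.06),(.06,.1),(.1,.14),(.14,.18)):
        m=(abs(L[...,0])<.07)&(L[...,1]>-.075)&(L[...,1]<.14)&(L[...,2]>lo)&(L[...,2]<hi)&(im[...,0]>2*im[...,1])
        y=L[...,1][m];print(n,lo,len(y),np.percentile(y,[5,50,95]) if len(y) else '')
        # yaw of face: slope of y vs x
        if len(y)>40:print('   slope',np.polyfit(L[...,0][m],y,1))
    for lo,hi,a,b in((.18,.21,-.17,.1),(.02,.052,.05,.19),(.05,.105,-.05,.1)):
        m=(abs(L[...,0])<.045)&(L[...,1]>a)&(L[...,1]<b)&(L[...,2]>lo)&(L[...,2]<hi)
        if a!=-.17: m&=~(im[...,0]>1.5*im[...,1])
        y=L[...,1][m];print(n,'z',lo,hi,len(y),np.percentile(y,[1,10,50,90,99]) if len(y) else '')
E
python3 prof.py 4
```

```text
t 5.27 world [0.4977 0.1902 0.1558] rack [-0.0003  0.2126  0.1558] F [0.9 0.1 0.5] q [ 0.145  0.409  1.59   0.     1.143 -0.138] gap 0.46
to (0, 0.2, 0.026) shift [0.1298 0.0004 0.0126] rotvec [-0.002  -0.0003 -0.0001]
top 0.02 26 [-0.0541 -0.0146 -0.0142]
top 0.06 28 [-0.0604 -0.0153 -0.0149]
top 0.1 52 [-0.0638 -0.0549 -0.0157]
   slope [ 0.0738 -0.0399]
top 0.14 92 [-0.0637 -0.056  -0.0164]
   slope [-0.0125 -0.0478]
top z 0.18 0.21 1426 [-0.1472 -0.1364 -0.0852 -0.0304 -0.0179]
top z 0.02 0.052 117 [0.0655 0.0736 0.1627 0.1668 0.1679]
top z 0.05 0.105 38 [0.0473 0.0474 0.0488 0.0617 0.0647]
scene 0.02 7 [-0.057  -0.0193 -0.017 ]
scene 0.06 197 [-0.0194 -0.0169 -0.0149]
   slope [ 0.0445 -0.018 ]
scene 0.1 248 [-0.043  -0.017  -0.0151]
   slope [ 0.0732 -0.0188]
scene 0.14 280 [-0.0566 -0.0173 -0.0153]
   slope [ 0.1244 -0.0201]
scene z 0.18 0.21 1194 [-0.1504 -0.1416 -0.0839 -0.028  -0.016 ]
scene z 0.02 0.052 5 [0.0516 0.0552 0.0657 0.0714 0.0723]
scene z 0.05 0.105 7 [0.0566 0.0569 0.0605 0.066  0.0663]
```

View pics/top4.png

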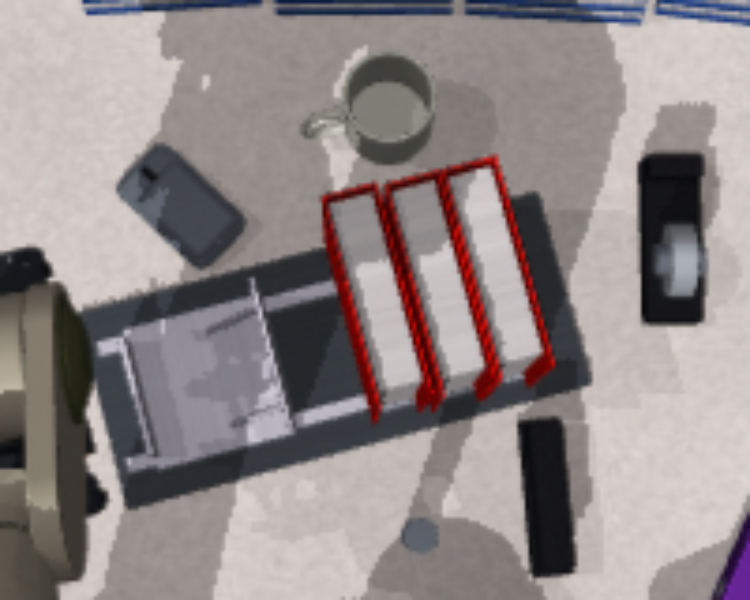

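View pics/scene4.png

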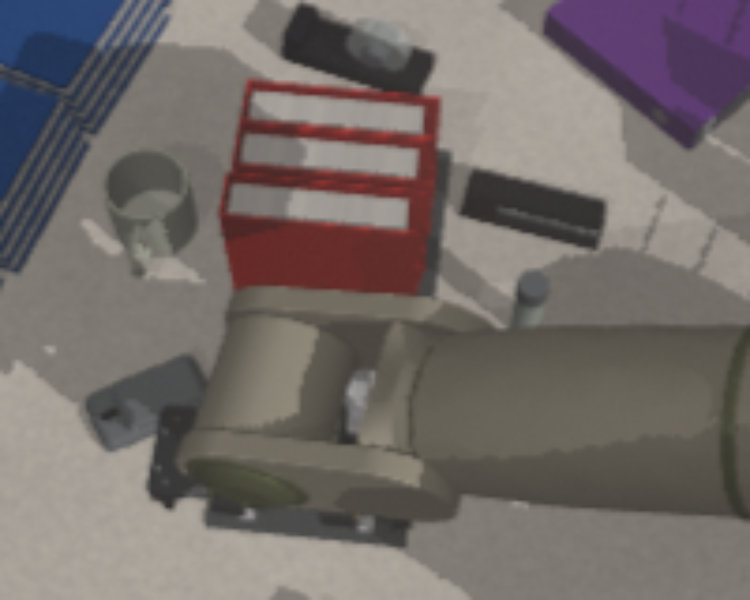

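Binder_c stands upright with a gap of about 8 mm to b, and the bookend hasn't moved (lip at 0.167). Next I'll go down behind the lip.

>>> {"name": "servo_tool", "arguments": {
  "rows": [
    [[0.038,0,0.002,0,0,0,0.04],[0.076,0,0.005,0,0,0,0.04],[0.108,0,0.008,0,0,0,0.04],[0.125,0,0.012,0,0,0,0.04],[0.13,0,0.012,0,0,0,0.04]]
  ]
}}

```text
time: 5.78
ee_pos: [0.5005, 0.1756, 0.0228]
tcp_rot: [0.424, 0.566, -0.427, 0.563]
force: [-0.3, -0.1, 0.2]
finger_gap: 0.453
```

>>> {"name": "servo_tool", "arguments": {
  "rows": [
    [[0,0,0.006,0,0,0,0.04],[0,0,0.012,0,0,0,0.04],[0,0,0.017,0,0,0,0.04],[0,0,0.021,0,0,0,0.04],[0,0,0.025,0,0,0,0.04]]
  ]
}}

```text
time: 6.2
ee_pos: [0.5094, 0.1531, 0.0269]
tcp_rot: [0.426, 0.564, -0.424, 0.566]
force: [0.5, 3.1, 2.4]
finger_gap: 0.455
```

```bash
python3 -c "
from h import *
from workcell import snapshot
s,p,r=state();to(0,.106,.026,1,p,r)
d=snapshot('wrist');cv2.imwrite('pics/wr5.png',d['image'][:,:,::-1])
"
```

```text
t 6.2 world [0.5094 0.1531 0.0269] rack [0.0004 0.1737 0.0269] F [0.5 3.1 2.4] q [ 7.100e-02  5.910e-01  1.698e+00  1.000e-03  8.500e-01 -2.100e-01] gap 0.46
to (0, 0.106, 0.026) shift [ 0.0009 -0.0001  0.0677] rotvec [-0.0041  0.     -0.0026]
```

View pics/wr5.png

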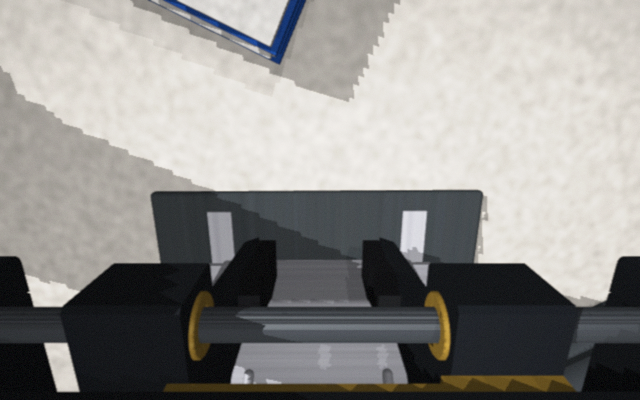

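The fingertips are on the lip, centred at (320,255), reading 3 N. Pushing the bookend in.

>>> {"name": "servo_tool", "arguments": {
  "rows": [
    [[0,0,0.005,0,0,0,0.04],[0,0,0.01,0,0,0,0.04],[0,0,0.015,0,0,0,0.04],[0,0,0.02,0,0,0,0.04],[0,0,0.025,0,0,0,0.04]]
  ]
}}

```text
time: 6.67
ee_pos: [0.5156, 0.1289, 0.0257]
tcp_rot: [0.425, 0.565, -0.425, 0.565]
force: [1.0, 2.8, 2.0]
finger_gap: 0.451
```

>>> {"name": "servo_tool", "arguments": {
  "rows": [
    [[0,0,0.005,0,0,0,0.04],[0,0,0.01,0,0,0,0.04],[0,0,0.015,0,0,0,0.04],[0,0,0.02,0,0,0,0.04],[0,0,0.024,0,0,0,0.04]]
  ]
}}

```text
time: 7.08
ee_pos: [0.5223, 0.1056, 0.0257]
tcp_rot: [0.425, 0.565, -0.425, 0.565]
force: [0.7, 4.0, 1.7]
finger_gap: 0.456
```

>>> {"name": "servo_tool", "arguments": {
  "rows": [
    [[0,0,0.002,0,0,0,0.04],[0,0,0.004,0,0,0,0.04],[0,0,0.006,0,0,0,0.04],[0,0,0.008,0,0,0,0.04],[0,0,0.01,0,0,0,0.04]]
  ]
}}

```text
time: 7.5
ee_pos: [0.5248, 0.0968, 0.0257]
tcp_rot: [0.425, 0.565, -0.425, 0.565]
force: [1.1, 6.7, 2.3]
finger_gap: 0.457
```

```bash
python3 prof.py 6;python3 -c "
from h import *
s,p,r=state();to(0,.106,.026,1,p,r)"
```

```text
t 7.5 world [0.5248 0.0968 0.0257] rack [-0.0006  0.1153  0.0257] F [1.1 6.7 2.3] q [-0.038  0.597  1.691  0.001  0.854 -0.319] gap 0.46
to (0, 0.2, 0.026) shift [-0.0003  0.0003 -0.0847] rotvec [-0.0036 -0.0005  0.0002]
top 0.02 6 [-0.0615 -0.0547 -0.0253]
top 0.06 20 [-0.0638 -0.0636 -0.0525]
top 0.1 61 [-0.0639 -0.0635 -0.0153]
   slope [ 0.0054 -0.0487]
top 0.14 83 [-0.0639 -0.0635 -0.0155]
   slope [ 0.0024 -0.0529]
top z 0.18 0.21 1409 [-0.1471 -0.1359 -0.0855 -0.0289 -0.0164]
top z 0.02 0.052 0 
top z 0.05 0.105 29 [-0.0123 -0.0116 -0.0086  0.0013  0.0066]
scene 0.02 4 [-0.0198 -0.0183 -0.0166]
scene 0.06 9 [-0.059  -0.0188 -0.0169]
scene 0.1 45 [-0.0592 -0.0195 -0.0173]
   slope [ 0.3199 -0.0381]
scene 0.14 74 [-0.0584 -0.0192 -0.0172]
   slope [ 0.3277 -0.0293]
scene z 0.18 0.21 1188 [-0.1499 -0.1421 -0.0847 -0.029  -0.0174]
scene z 0.02 0.052 9 [0.12   0.1203 0.1231 0.1247 0.1254]
scene z 0.05 0.105 0 
t 7.6 world [0.5248 0.0965 0.0257] rack [-0.0007  0.115   0.0257] F [ 1.5  2.4 -0.1] q [-0.038  0.597  1.691  0.     0.854 -0.319] gap 0.45
to (0, 0.106, 0.026) shift [-0.0003  0.0007  0.009 ] rotvec [-0.0039 -0.0001  0.0003]
```

View pics/top6.png

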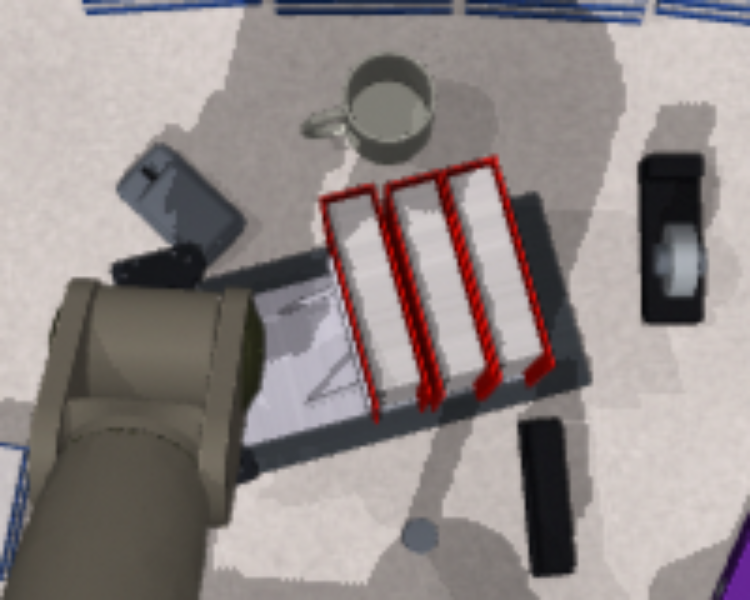

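The plate has reached binder_c, and in the top view the row gap near (415,300) is still about 9 mm. I'll close it slowly and watch the force.

>>> {"name": "servo_tool", "arguments": {
  "rows": [
    [[0,0,0.0015,0,0,0,0.04],[0,0,0.003,0,0,0,0.04],[0,0,0.0045,0,0,0,0.04],[0,0,0.006,0,0,0,0.04],[0,0,0.007,0,0,0,0.04]]
  ]
}}

```text
time: 8.02
ee_pos: [0.5266, 0.0903, 0.0257]
tcp_rot: [0.425, 0.565, -0.425, 0.565]
force: [0.7, 9.1, 0.6]
finger_gap: 0.453
```

>>> {"name": "servo_tool", "arguments": {
  "rows": [
    [[0,0,0.001,0,0,0,0.04],[0,0,0.002,0,0,0,0.04]]
  ]
}}

```text
time: 8.18
ee_pos: [0.527, 0.0889, 0.0256]
tcp_rot: [0.425, 0.566, -0.425, 0.565]
force: [-0.2, 15.2, 1.4]
finger_gap: 0.454
```

>>> {"name": "servo_tool", "arguments": {
  "rows": [
    [[0,0,0.001,0,0,0,0.04],[0,0,0.001,0,0,0,0.04]]
  ]
}}

```text
time: 8.35
ee_pos: [0.527, 0.0889, 0.0257]
tcp_rot: [0.425, 0.566, -0.424, 0.564]
force: [-0.5, 16.0, 2.7]
finger_gap: 0.452
```

>>> {"name": "servo_tool", "arguments": {
  "rows": [
    [[0,0,0.001,0,0,0,0.04],[0,0,0.001,0,0,0,0.04],[0,0,0.001,0,0,0,0.04]]
  ]
}}

```text
time: 8.6
ee_pos: [0.527, 0.0888, 0.0257]
tcp_rot: [0.425, 0.567, -0.424, 0.564]
force: [-0.8, 21.9, 3.7]
finger_gap: 0.456
```

```bash
python3 prof.py 7
```

```text
t 8.6 world [0.527  0.0888 0.0257] rack [-0.0008  0.107   0.0257] F [-0.8 21.9  3.7] q [-0.054  0.599  1.687  0.005  0.857 -0.339] gap 0.46
to (0, 0.2, 0.026) shift [ 0.      0.0005 -0.093 ] rotvec [-0.0028 -0.0041  0.0005]
top 0.02 4 [-0.0625 -0.043  -0.0236]
top 0.06 7 [-0.0647 -0.0625 -0.0352]
top 0.1 22 [-0.0625 -0.0236 -0.0233]
top 0.14 42 [-0.0628 -0.0625 -0.0235]
   slope [ 0.0762 -0.0443]
top z 0.18 0.21 1380 [-0.1482 -0.1375 -0.0875 -0.0371 -0.0244]
top z 0.02 0.052 0 
top z 0.05 0.105 37 [-0.0198 -0.0196 -0.018  -0.0064 -0.0025]
scene 0.02 3 [-0.0274 -0.0262 -0.0251]
scene 0.06 9 [-0.0287 -0.0261 -0.0249]
scene 0.1 40 [-0.0673 -0.027  -0.0248]
scene 0.14 62 [-0.0666 -0.0281 -0.0244]
   slope [ 0.3192 -0.0398]
scene z 0.18 0.21 1120 [-0.151  -0.1446 -0.0893 -0.0364 -0.0249]
scene z 0.02 0.052 14 [0.1105 0.1122 0.1147 0.1159 0.1165]
scene z 0.05 0.105 0
```

View pics/top7.png

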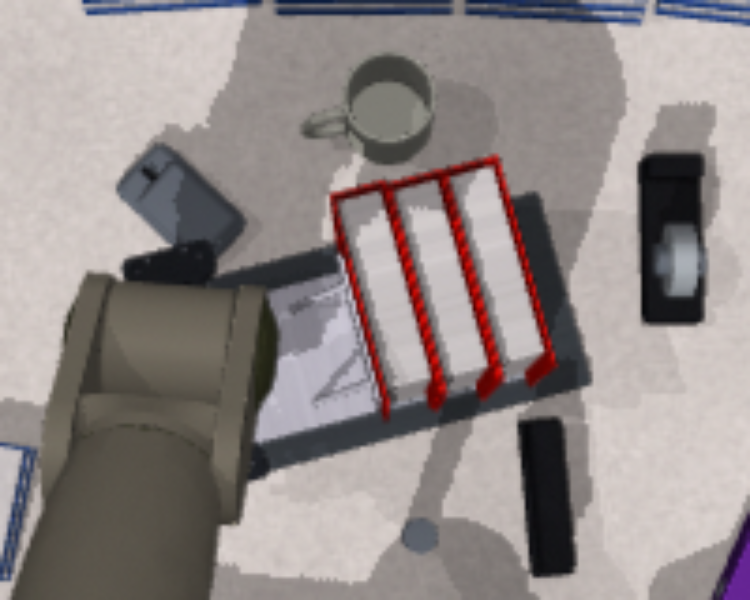

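The row is closed: c's outer cover is at y=−0.0235 (nominal −0.024), the push hit a hard stop, and no gaps are visible at (385,190) or (440,180). Retreating.

>>> {"name": "servo_tool", "arguments": {
  "rows": [
    [[0,0,-0.006,0,0,0,0.04],[0,0,-0.02,0,0,0,0.04],[0,0,-0.045,0,0,0,0.04],[0,0,-0.075,0,0,0,0.04],[-0.01,0,-0.09,0,0,0,0.04]]
  ]
}}

```text
time: 9.12
ee_pos: [0.5008, 0.174, 0.0342]
tcp_rot: [0.424, 0.566, -0.426, 0.564]
force: [1.2, -0.4, 0.0]
finger_gap: 0.449
```

>>> {"name": "servo_tool", "arguments": {
  "rows": [
    [[-0.035,0,0,0,0,0,0.04],[-0.075,0,0,0,0,0,0.04],[-0.115,0,0,0,0,0,0.04],[-0.15,0,-0.02,0,0,0,0.04],[-0.18,0,-0.04,0,0,0,0.04]]
  ]
}}

```text
time: 9.53
ee_pos: [0.4918, 0.2104, 0.2183]
tcp_rot: [0.426, 0.564, -0.426, 0.565]
force: [0.5, 0.4, 0.1]
finger_gap: 0.454
```

>>> {"name": "servo_tool", "arguments": {
  "rows": [
    [[0,0,-0.01,0,0,0,0.04],[0,0,-0.02,0,0,0,0.04],[0,0,-0.02,0,0,0,0.04],[0,0,-0.02,0,0,0,0.04]]
  ]
}}

```text
time: 9.87
ee_pos: [0.4857, 0.2298, 0.214]
tcp_rot: [0.424, 0.566, -0.426, 0.565]
force: [0.3, -0.3, 0.4]
finger_gap: 0.449
```

```bash
python3 prof.py 8
```

```text
t 9.87 world [0.4857 0.2298 0.214 ] rack [-0.0007  0.254   0.214 ] F [ 0.3 -0.3  0.4] q [ 0.224  0.362  1.496 -0.001  1.287 -0.057] gap 0.45
to (0, 0.2, 0.026) shift [0.188  0.0016 0.0539] rotvec [-0.0034  0.0003  0.0034]
top 0.02 5 [-0.0626 -0.026  -0.0236]
top 0.06 8 [-0.0646 -0.0625 -0.0242]
top 0.1 20 [-0.0625 -0.0236 -0.0234]
top 0.14 44 [-0.0629 -0.0626 -0.0235]
   slope [ 0.0691 -0.0454]
top z 0.18 0.21 1389 [-0.1482 -0.1374 -0.0871 -0.0368 -0.0243]
top z 0.02 0.052 71 [0.0912 0.0913 0.0934 0.0965 0.0974]
top z 0.05 0.105 40 [-0.0209 -0.0197 -0.0177 -0.0058  0.0569]
scene 0.02 13 [-0.0654 -0.0262 -0.0243]
scene 0.06 21 [-0.0673 -0.0264 -0.0252]
scene 0.1 184 [-0.0582 -0.0266 -0.0246]
   slope [ 0.0778 -0.0286]
scene 0.14 247 [-0.0653 -0.0269 -0.0244]
   slope [ 0.136  -0.0283]
scene z 0.18 0.21 1114 [-0.1517 -0.1436 -0.089  -0.0361 -0.0251]
scene z 0.02 0.052 43 [0.0886 0.0907 0.094  0.0959 0.0969]
scene z 0.05 0.105 212 [-0.025  -0.0238 -0.0224 -0.0186 -0.0077]
```

View pics/top8.png

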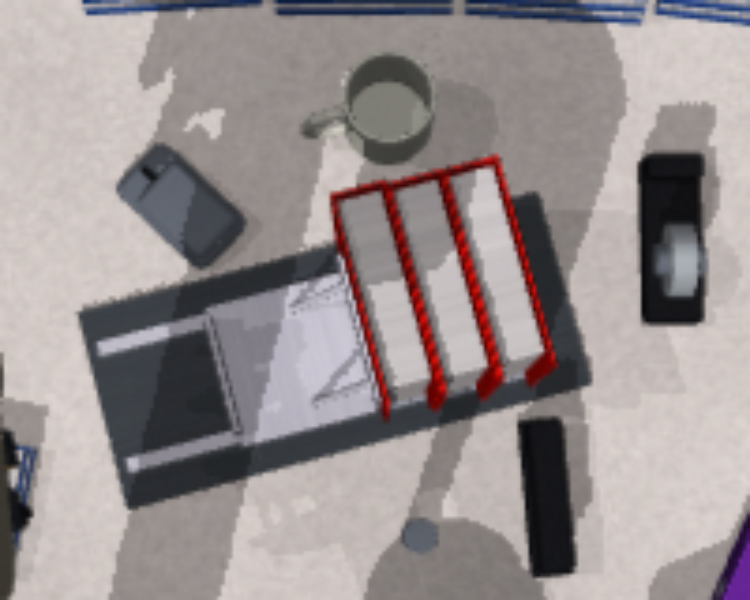

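View pics/scene8.png

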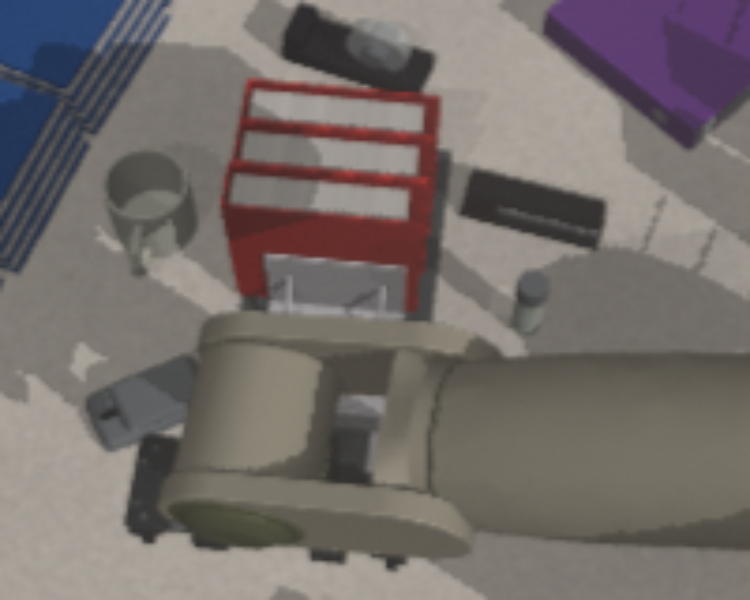

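The row is closed and upright, the lip's outer face is at y≈0.097 (joint ≈0.084), and the robot is clear of everything. Handing in.

```bash
python3 -c "
from workcell import finish_job
print(finish_job())"
```

```text
the job is handed in; nothing more can be done
None
```

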